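# Pack and offer up the cover hinge of a battery case

## Robot

A 6-joint arm with a two-finger parallel gripper is mounted at the origin on the work surface. World frame = base frame: x ahead of the robot, y to its left, z up, the work surface at z = 0. Lengths are in m, angles in rad, forces in N, time in s.
With the tool pointing down it reaches from about 0.425 to 0.95 m from the base axis. Payload 14.7 kg.
Tool frame: the origin (TCP) lies midway between the tips of the shut fingers; the grasp point (between the pads) lies 19 mm behind it; z points along the fingers, y is the direction in which the jaws open and shut (so a half turn about z gives the same grasp; the last joint's range is limited). The gripper opens to 85 mm and grips with 20 to 120 N. Pads are 22 mm wide; open, the fingers measure 114 mm over their backs; the gripper's body (76 mm by 85 mm) begins 54 mm behind the grasp point. The pads swing forward as they close: fully open they stand 13 mm farther back than shut.
Start: joints at [1.079, 0.48, 1.596, -0, 1.065, -0.047], TCP at [0.28, 0.587, 0.231] pointing down, gripper open.
Joint ranges: [-2.75, 2.75], [-0.82, 2.05], [0.23, 2.67], [-1.56, 4.7], [0.09, 2.69], [-2.92, 2.92]. Speed limits (rad/s): [1.89, 1.89, 2.39, 3.01, 3.01, 3.01].

## Interface

Orientations are given as [roll, pitch, yaw] about the fixed x, y, z axes, in that order (R = Rz(yaw) Ry(pitch) Rx(roll)).
In Python, from workcell import r, optics, models gives the robot as it stands.
- The arm moves only by the tool play_rows, never from a script. Its argument "steps" is a list of rows, each an object of numbers: "jaw": the finger opening in cm, from 0 to 8.54; "tx", "ty", "tz": the shift along the tool's x, y, z in cm; "spin": the turn about the tool's z in rad. In form: [{"jaw": .., "tx": .., "ty": .., "tz": .., "spin": ..}, ...]. A call has 1 to 20 rows; each row is the pose to reach, as a shift and turn from the pose commanded when the call began, along the tool's axes at that moment; what a row does not reach only later rows make up. A row lasts 1/10 s, in which the tool goes at most 50 mm and 8.59 degrees, less where a joint would pass 70% of its speed; a pose out of reach is approached as far as the arm can. A call with a gripper value outside its range is refused whole. The fingers move at their own pace and stop on an object; the grip force is fixed at half the most. Time passes only in rows, so rows that repeat a pose let the fingers close. It gives the time, the measured TCP pose, the force and the opening at its end, in the units of the state.
- r.state(): the state, without advancing time (a new reading comes with each control period).
- optics.camera(name): name is "side" or "top"; returns a dict with "frame" (400x640x3 uint8, blue, green, red), "fx", "fy", "cx", "cy" (pixels), "dist" ([k1, k2, p1, p2, k3] as OpenCV has them; the pictures are not rectified), "camera_from_world" (4x4, takes a point from world to camera coordinates). Camera axes: x right, y up, looking along -z (the intrinsics and any distortion apply to the point x, -y, -z); pixel columns grow to the right and rows downward; lengths in m; the calibration is good to about 2 mm. A picture is of the moment at which its call begins. There is no depth.
- r.job_done(): hands the job in, once; it reports no verdict.
Trained networks look in the newest picture that a camera, given by its name, has taken for a name from the list of things; names that differ only in an ending like _2 or _b are one class to them, and where a whole thing is asked for, a point or a joint stands for the part that bears it (a point fixed in the world has none). Each returns a list of dicts, best first, with "conf" (0 to 1); they miss things now and then, are a little off and sometimes report something else, mostly with a low value. They report only what shows in the picture. A call takes as long as a camera call. They do not tell look-alikes from the thing itself.
- models.recognise(label, camera): "centre" ([column, row] as shares, 0 to 1, of the picture: columns of its width, rows of its height, amid what is visible of it).
- models.place_of(label, camera): "centre" ([column, row] as shares, 0 to 1, of the picture: columns of its width, rows of its height: a listed point, or the origin of a listed thing).
The state is a dict: "time": time; "qpos": joint angles; "joint_velocities": joint speeds; "joint_torque": joint torques, N m; "tool_pos": TCP position; "ee_rot": TCP orientation; "ft_force": force on the tool from outside, world axes, zero at the start; "moment": the same for the moment, N m; "grip_width": finger opening in m.
Only numpy, scipy, OpenCV 4.12 (cv2) and the standard library are available. Lean on these libraries where they do the work, as an engineer would, in place of code of your own. Each camera call takes 0.05 s, during which the arm holds its last target. There are 200 camera calls.

## Task

Lay the loose yellow packing plate squarely on top of the one already on the battery case's jamb block, edges flush, and let go of it. Then pick up the loose hinge leaf and set it flat on this pile with its knuckle between the two knuckles on the case, so that the holes line up for the pin, and finish still holding it there, pressed firmly down on the pile. Leave the multimeter, the blue bin with the pin and the wrench where they are.

Things in the scene. Friction and masses are not known exactly. Their poses are not given: they have to be found in the camera images.
- case: Fixed grey battery case with blue and black cells. Origin: on the bench below the middle of the hinge axis; x from the jamb block into the case, y along the hinge axis, z up. Aluminium jamb block: 90 wide (y), x -85 to 14 mm; its flat top, the seat, is 75 mm above the bench. Case: from x = 14 mm on, 310 wide, 240 deep, rim at 90 mm, terminal studs to 106 mm
- hinge (a point): Middle of the fixed hinge axis, 104 mm above the bench; axes as case. Two dark steel knuckles (outside diameter 18, bore 10 mm) lie on it at y -31 to -13 and 13 to 31 mm; the 26 mm gap between takes the loose knuckle and is open above, below and to the front (-x). Behind is the upright fixed leaf, its face at x = 10.5 mm
- packer_base: Flat yellow packing plate, 60 (x) by 46 (y) by 10 mm thick, loose, already lying on the seat with its centre about 43 mm in front (-x) of the hinge axis, long side along the case's x. Origin: centre of its underside, z up
- packer_top: The same kind of yellow plate, 60 (x) by 46 (y) by 10 mm, 44 to 72 g, lying flat on the bench; to be laid on packer_base. Origin: centre of its underside, x along the long side, z up
- leaf: Loose hinge leaf, 0.14 to 0.23 kg, flat on the bench: steel plate 60 (x) by 54 (y) by 5 mm, a knuckle beyond its +x edge, and in its middle an upright orange rib to grip: 40 long (x), 12 thick (y), z 4 to 37 mm. Origin: centre of the plate's underside, x towards the knuckle, z up. Home: underside on the two plates, 95 mm above the bench, axes parallel to the case's
- leaf_knuckle (a point): Middle of the loose leaf's knuckle, a barrel 18 mm in diameter with a 10 mm bore, 22 mm long along the leaf's y; in the leaf's frame it lies at x = 43, z = 9 mm (the barrel's underside is level with the plate's). Axes as leaf
- multimeter: Orange multimeter lying on the bench, 190 by 90 by 39 mm, left alone. Origin: centre of its underside
- bin: Small open blue bin, 110 (x) by 160 (y) by 55 mm, left alone. Origin: centre of its underside
- pin: Steel hinge pin, 7 mm thick, 90 mm long, lying in the blue bin, left alone. Origin: underside, middle
- wrench: Wrench 160 mm long lying on the bench across the front, left alone. Origin: underside, middle
Not all that is in view belongs to the job. Of the things that look like the leaf, take the one that is farthest from the robot's base at the start.

How it is judged:
By the outcome, as a careful person would: the job done as asked, in the order asked, and still so for the second after the job is handed in, while the arm keeps its last pose, push and grip.
It also fails if it takes over 64 s, if anything falls off the work surface, if the arm or the gripper's body presses on something with over 40 N, if the wrist force passes 120 N, or if a joint passes its speed limit or range.

## Working session

There is one attempt and no reset: what is moved stays moved. The work goes in short steps, Python scripts to look and compute and a tool call to move; the robot and the scene stay as the last step left them, time stands still between calls to the robot, and variables do not carry over. Pictures are saved under pics/ and viewed, about 8 in all and at most 12, crops included, and the job is handed in when it is done.

Besides the shell and the picture viewer there is one more tool, called after "Request:" by a JSON object that holds its "fn" and its "kwargs". play_rows: Moves the arm, as the interface text tells. Its arguments: {"type":"object","properties":{"steps":{"type":"array"}},"required":["steps"]}

```bash
mkdir -p pics; ls
cat > h.py <<'E'
import numpy as np, cv2
from workcell import r, optics, models
def cam(n):
    c=optics.camera(n); c['K']=np.array([[c['fx'],0,c['cx']],[0,c['fy'],c['cy']],[0,0,1.]]); c['d']=np.array(c['dist'],float)
    T=np.array(c['camera_from_world']); c['T']=np.diag([1,-1,-1,1.])@T; return c
def proj(c,P):
    P=np.atleast_2d(np.array(P,float)); rv=cv2.Rodrigues(c['T'][:3,:3])[0]
    return cv2.projectPoints(P,rv,c['T'][:3,3],c['K'],c['d'])[0][:,0]
def ray(c,uv):
    n=cv2.undistortPoints(np.array([[uv]],float),c['K'],c['d'])[0,0]
    R=c['T'][:3,:3]; o=-R.T@c['T'][:3,3]; d=R.T@np.array([n[0],n[1],1]); return o,d/np.linalg.norm(d)
def onz(c,uv,z):
    o,d=ray(c,uv); return o+d*(z-o[2])/d[2]
def tri(c1,u1,c2,u2):
    o1,d1=ray(c1,u1);o2,d2=ray(c2,u2)
    s=np.linalg.lstsq(np.c_[d1,-d2],o2-o1,rcond=None)[0]
    a=o1+s[0]*d1;b=o2+s[1]*d2; return (a+b)/2,np.linalg.norm(a-b)
def px(m): return [m['centre'][0]*640,m['centre'][1]*400]
E
python3 - <<'E'
from h import *
s=r.state(); print({k:np.round(v,3) for k,v in s.items()})
for n in ['side','top']:
    c=cam(n); cv2.imwrite(f'pics/{n}0.png',c['frame'])
    R=c['T'][:3,:3]; print(n,'pos',-R.T@c['T'][:3,3],'look',R[2],c['fx'],c['dist'])
    for l in ['case','hinge','packer_base','packer_top','leaf','leaf_knuckle','multimeter','bin','wrench']:
        for f in ['recognise','place_of']:
            print(n,l,f,[(np.round(px(m)).astype(int).tolist(),round(m['conf'],2)) for m in getattr(models,f)(l,n)])
E
```

```text
pics
{'time': np.float64(0.0), 'qpos': array([ 1.079,  0.481,  1.597,  0.   ,  1.065, -0.047]), 'joint_velocities': array([-0.001, -0.001, -0.001,  0.   ,  0.001, -0.   ]), 'joint_torque': array([-3.0000e-03, -9.5068e+01, -4.3017e+01, -0.0000e+00,  1.3000e-02,
       -0.0000e+00]), 'tool_pos': array([0.279, 0.586, 0.231]), 'ee_rot': array([-3.14 , -0.   ,  2.697]), 'ft_force': array([ 0.17 ,  0.77 , -0.223]), 'moment': array([ 0.034, -0.024, -0.043]), 'grip_width': np.float64(0.085)}
side pos [ 0.04880378 -0.56259928  0.73466838] look [ 0.46721371  0.57401893 -0.67246831] 378.869356273895 [-0.04782622  0.          0.          0.          0.        ]
side case recognise [([376, 167], 0.95)]
side case place_of [([352, 194], 0.75), ([347, 183], 0.4), ([353, 171], 0.19)]
side hinge recognise []
side hinge place_of [([356, 170], 0.87), ([355, 193], 0.42)]
side packer_base recognise [([347, 182], 0.84), ([473, 309], 0.17)]
side packer_base place_of [([347, 184], 0.58), ([353, 196], 0.33)]
side packer_top recognise [([348, 306], 0.73)]
side packer_top place_of [([348, 308], 0.66)]
side leaf
[... 1239 characters left out ...]
238, 225], 0.88), ([238, 269], 0.85), ([337, 255], 0.71), ([282, 247], 0.56)]
top leaf place_of [([236, 229], 0.94), ([239, 265], 0.79), ([338, 259], 0.73), ([283, 249], 0.63), ([306, 139], 0.36)]
top leaf_knuckle recognise [([242, 228], 0.86), ([283, 242], 0.83), ([237, 270], 0.7), ([340, 251], 0.64)]
top leaf_knuckle place_of [([233, 216], 0.96), ([273, 234], 0.93), ([233, 282], 0.83), ([347, 245], 0.74)]
top multimeter recognise [([175, 138], 0.85), ([312, 212], 0.53), ([458, 171], 0.42)]
top multimeter place_of [([179, 137], 0.7)]
top bin recognise [([458, 171], 0.61)]
top bin place_of [([455, 173], 0.89)]
top wrench recognise [([309, 213], 0.62)]
top wrench place_of [([312, 212], 0.82)]
```

View pics/top0.png

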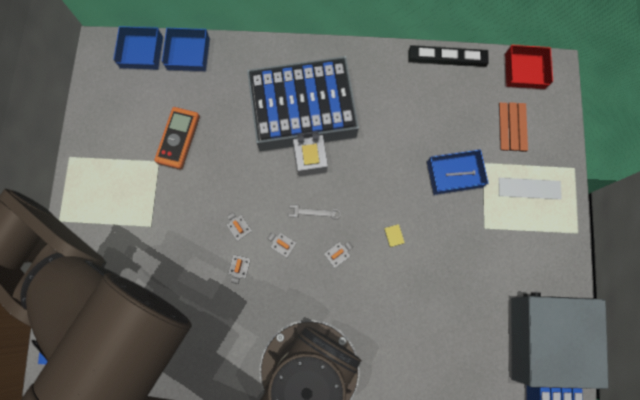

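View pics/side0.png

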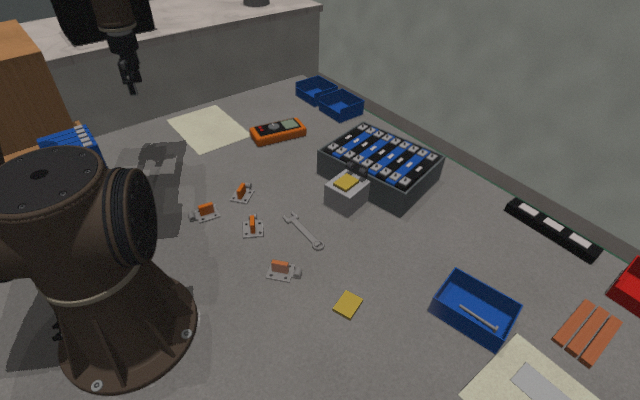

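Run:
```python
from h import *
t=cam('top');s=cam('side')
print('leaves on z0 (origin,top)')
for u in [(236,229),(239,265),(338,259),(283,249)]: p=onz(t,u,0); print(u,p.round(4),np.hypot(*p[:2]).round(4), proj(s,[p]).round())
for u in [(209,216),(242,199),(252,229)]: p=onz(s,u,0); print('side',u,p.round(4),np.hypot(*p[:2]).round(4))
print('kn',[onz(t,u,.009).round(4) for u in [(233,216),(273,234),(233,282),(347,245)]])
print('ptop',onz(t,(395,237),0),onz(s,(348,308),0), 'bin',onz(t,(455,173),0),'wr',onz(t,(312,212),0))
print('hinge',tri(t,(305,138),s,(356,170)), 'base',tri(t,(306,156),s,(347,184)))
```

```text
leaves on z0 (origin,top)
(236, 229) [0.4024 0.2463 0.    ] 0.4718 [[239. 195.]]
(239, 265) [0.2936 0.228  0.    ] 0.3717 [[208. 213.]]
(338, 259) [ 0.3281 -0.069   0.    ] 0.3353 [[277. 276.]]
(283, 249) [0.3493 0.0986 0.    ] 0.3629 [[249. 231.]]
side (209, 216) [0.29   0.2174 0.    ] 0.3625
side (242, 199) [0.3998 0.2258 0.    ] 0.4592
side (252, 229) [0.3603 0.1017 0.    ] 0.3744
kn [array([0.4406, 0.2574, 0.009 ]), array([0.392 , 0.1312, 0.009 ]), array([0.2415, 0.2404, 0.009 ]), array([ 0.3708, -0.0938,  0.009 ])]
ptop [ 0.40393613 -0.23922858  0.        ] [ 0.40470395 -0.24025012  0.        ] bin [ 0.61563435 -0.42373062  0.        ] wr [0.46771694 0.01720575 0.        ]
hinge (array([0.67626905, 0.04771692, 0.0898024 ]), np.float64(0.0042355481302792175)) base (array([0.63216876, 0.04006978, 0.06365039]), np.float64(0.013160076707245977))
```

The top view shows the case at (305,100), jamb with yellow plate at (310,153), four leaves with the farthest at (238,227), and the loose plate at (395,236). I'll look at composite close crops next.

Run:
```python
from h import *
t=cv2.imread('pics/top0.png');s=cv2.imread('pics/side0.png')
def crop(f,u,v,w=25,k=8): return cv2.resize(f[v-w:v+w,u-w:u+w],None,fx=k,fy=k,interpolation=cv2.INTER_CUBIC)[:300,:400]
def c(f,u,v): return cv2.resize(f[v-21:v+21,u-28:u+28],(400,300),interpolation=cv2.INTER_CUBIC)
cv2.imwrite('pics/cr.png',np.vstack([np.hstack([c(t,310,150),c(s,350,182)]),np.hstack([c(t,238,227),c(s,242,195)])]))
for n,f,u,v in [('t',t,395,236),('t',t,311,155),('s',s,348,305),('s',s,347,182),('to',t,238,227),('so',s,242,195)]: print(n,cv2.cvtColor(f[v-2:v+3:2,u-2:u+3:2],cv2.COLOR_BGR2HSV).reshape(-1,3)[::2].tolist())
```

```text
t [[26, 120, 196], [26, 122, 195], [26, 119, 197], [26, 118, 196], [26, 121, 196]]
t [[24, 128, 195], [24, 128, 195], [24, 128, 195], [24, 128, 195], [24, 127, 195]]
s [[23, 156, 165], [23, 157, 167], [24, 154, 166], [23, 156, 165], [23, 159, 165]]
s [[23, 163, 163], [23, 163, 163], [23, 158, 163], [23, 155, 165], [23, 166, 163]]
to [[14, 164, 191], [10, 33, 141], [14, 165, 190], [12, 36, 161], [13, 162, 187]]
so [[12, 190, 79], [14, 196, 74], [12, 192, 77], [12, 199, 87], [12, 11, 121]]
```

View pics/cr.png

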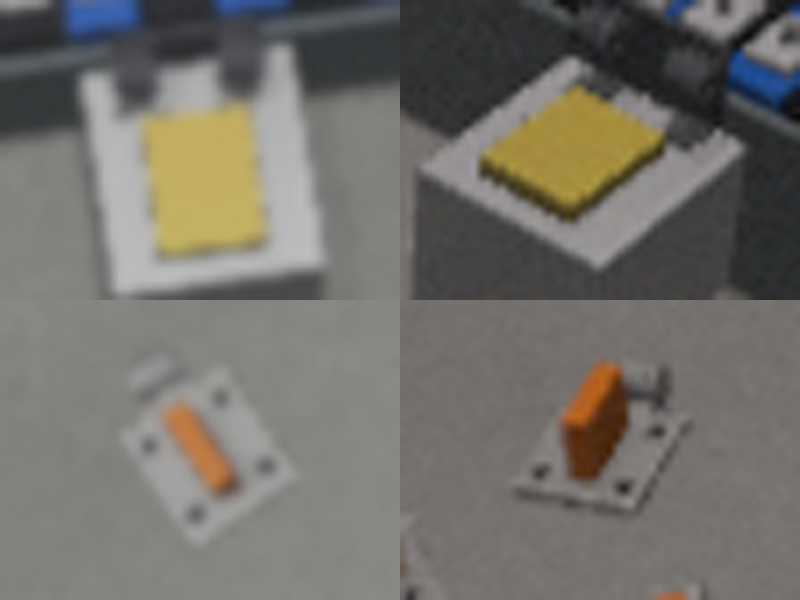

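```bash
cat > fit.py <<'E'
from h import *
from scipy.optimize import minimize
def tw(P,p): # p=x,y,z,yaw
    c,s=np.cos(p[3]),np.sin(p[3]); return P@np.array([[c,s,0],[-s,c,0],[0,0,1]])+p[:3]
def box(x0,x1,y0,y1,z0,z1): return np.array([[x,y,z] for x in (x0,x1) for y in (y0,y1) for z in sorted({z0,z1})],float)
def alpha(f,kind):
    hsv=cv2.cvtColor(f,cv2.COLOR_BGR2HSV).astype(float); f=f.astype(float); 
    chroma=1-f[...,0]/np.maximum(f[...,2],1)
    if kind=='sat': return chroma
    return hsv[...,2]
def render(c,P,win):
    u0,v0,u1,v1=win;k=8
    q=cv2.convexHull((proj(c,P)-[u0,v0]).astype(np.float32)+.5)*k-.5
    im=np.zeros(((v1-v0)*k,(u1-u0)*k),np.uint8); cv2.fillConvexPoly(im,np.round(q*16).astype(np.int32),255,cv2.LINE_8,4)
    return cv2.GaussianBlur(cv2.resize(im,(u1-u0,v1-v0),interpolation=cv2.INTER_AREA).astype(float)/255,(0,0),.6)
def fit(cams,P,p0,kind='sat',free=(0,1,3),pad=6,rng=None,roi=None,verbose=True):
    p0=np.array(p0,float); D=[]
    for i,c in enumerate(cams):
        q=proj(c,tw(P,p0)); lo=np.floor(q.min(0)-pad).astype(int);hi=np.ceil(q.max(0)+pad).astype(int)
        win=(*lo,*hi); a=alpha(c['frame'],kind)[lo[1]:hi[1],lo[0]:hi[0]]
        b,t=(rng[i] if rng else (np.percentile(a,15),np.percentile(a[render(c,tw(P,p0),win)>.9],50)))
        w=np.ones_like(a)
        if roi is not None: w=render(c,tw(roi,p0),win)
        D.append((c,win,np.clip((a-b)/(t-b),0,1),w))
    def cost(d,D=D):
        p=p0.copy(); p[list(free)]+=d*SC[list(free)]
        return sum((w*(render(c,tw(P,p),win)-a)**2).sum() for c,win,a,w in D)
    SC=np.array([.005,.005,.005,.05])
    n=len(free); sim=np.vstack([np.zeros(n),np.eye(n)])
    best=None
    for _ in range(3):
        x=np.zeros(n) if best is None else best.x
        best=minimize(cost,x,method='Nelder-Mead',options=dict(initial_simplex=sim+x,xatol=.005,fatol=1e-3))
        sim=sim*-.5
    p=p0.copy();p[list(free)]+=best.x*SC[list(free)]; return p,best.fun
PLATE=box(-.03,.03,-.023,.023,0,.01); RIB=box(-.02,.02,-.006,.006,.005,.037)
JT=box(-.085,.014,-.045,.045,.075,.075); JROI=box(-.1,-.012,-.06,.06,.075,.075)
E
python3 - <<'E'
from fit import *
t=cam('top');s=cam('side')
def show(n,P,p0,free2=(0,1,2,3),**k):
    rng=k.pop('rng',None)
    for nm,cs,fr,rg in [('top',[t],(0,1,3),rng and rng[:1]),('side',[s],(0,1,3),rng and rng[1:]),('both',[t,s],free2,rng)]:
        p,f=fit(cs,P,p0,free=fr,rng=rg,**k); print(n,nm,(p[:3]*1000).round(1),p[3].round(4),round(f,2))
show('ptop',PLATE,[.404,-.24,0,.15])
show('pbase',PLATE,[.632,.045,.075,.1])
show('rib',RIB,[.4,.24,0,.5])
show('jamb',JT,[.676,.047,0,.1],kind='v',rng=[(140,190),(125,160)],roi=JROI)
E
```

```text
ptop top [ 408.4 -235.4    0. ] 0.3238 0.52
ptop side [ 407.9 -234.3    0. ] 0.329 6.33
ptop both [ 407.8 -234.7    0.5] 0.3307 8.44
pbase top [629.1  31.5  75. ] 0.1753 3.0
pbase side [627.7  32.3  75. ] 0.1826 8.18
pbase both [628.5  31.8  75.1] 0.186 12.74
rib top [407.7 238.8   0. ] 0.6204 2.15
rib side [406.3 238.9   0. ] 0.7332 2.76
rib both [406.7 238.4   0.5] 0.703 6.84
jamb top [673.1  39.2   0. ] 0.2064 67.05
jamb side [692.3  40.3   0. ] 0.1451 120.62
jamb both [673.2  38.7  -0.8] 0.1932 207.29
```

```bash
cat > go.py <<'E'
import sys
from h import *
from scipy.spatial.transform import Rotation as Ro
def go(*tg):
    s=r.state(); R=Ro.from_euler('xyz',s['ee_rot']).as_matrix(); p=np.array(s['tool_pos'])
    y0=np.arctan2(R[1,0],R[0,0])
    print('now',(p*1e3).round(1),'yaw',y0.round(4),'rp',s['ee_rot'][:2].round(4),'q',s['qpos'].round(2),'F',s['ft_force'].round(1),'w',round(s['grip_width']*1e3,1),'t',round(s['time'],2))
    for t in tg:
        d=R.T@(np.array(t[:3])-p)*100
        print('t',d.round(2),'spin',round(y0-t[3],3))
if __name__=='__main__':
    go(*[list(map(float,a.split(','))) for a in sys.argv[1:]])
E
python3 go.py .5,.2,.25,1.4 .4078,-.2347,.12,.331
```

```text
now [279.6 586.8 231.3] yaw 2.6968 rp [3.1416 0.    ] q [ 1.08  0.48  1.6  -0.    1.07 -0.05] F [-0.1 -0.5 -0.2] w 85.5 t 2.1
t [-36.53 -25.43  -1.87] spin 1.297
t [-46.91 -68.64  11.13] spin 2.366
```

Request:
{"fn": "play_rows", "kwargs": {"steps": [{"jaw": 8.5, "tx": -36.5, "ty": -25.4, "tz": -1.9, "spin": 1.3}, {"jaw": 8.5, "tx": -36.5, "ty": -25.4, "tz": -1.9, "spin": 1.3}, {"jaw": 8.5, "tx": -36.5, "ty": -25.4, "tz": -1.9, "spin": 1.3}, {"jaw": 8.5, "tx": -36.5, "ty": -25.4, "tz": -1.9, "spin": 1.3}, {"jaw": 8.5, "tx": -36.5, "ty": -25.4, "tz": -1.9, "spin": 1.3}, {"jaw": 8.5, "tx": -36.5, "ty": -25.4, "tz": -1.9, "spin": 1.3}, {"jaw": 8.5, "tx": -36.5, "ty": -25.4, "tz": -1.9, "spin": 1.3}, {"jaw": 8.5, "tx": -36.5, "ty": -25.4, "tz": -1.9, "spin": 1.3}, {"jaw": 8.5, "tx": -36.5, "ty": -25.4, "tz": -1.9, "spin": 1.3}, {"jaw": 8.5, "tx": -46.9, "ty": -68.6, "tz": 7, "spin": 2.366}, {"jaw": 8.5, "tx": -46.9, "ty": -68.6, "tz": 7, "spin": 2.366}, {"jaw": 8.5, "tx": -46.9, "ty": -68.6, "tz": 7, "spin": 2.366}, {"jaw": 8.5, "tx": -46.9, "ty": -68.6, "tz": 7, "spin": 2.366}, {"jaw": 8.5, "tx": -46.9, "ty": -68.6, "tz": 7, "spin": 2.366}, {"jaw": 8.5, "tx": -46.9, "ty": -68.6, "tz": 11.1, "spin": 2.366}, {"jaw": 8.5, "tx": -46.9, "ty": -68.6, "tz": 11.1, "spin": 2.366}, {"jaw": 8.5, "tx": -46.9, "ty": -68.6, "tz": 11.1, "spin": 2.366}, {"jaw": 8.5, "tx": -46.9, "ty": -68.6, "tz": 11.1, "spin": 2.366}, {"jaw": 8.5, "tx": -46.9, "ty": -68.6, "tz": 11.1, "spin": 2.366}, {"jaw": 8.5, "tx": -46.9, "ty": -68.6, "tz": 11.1, "spin": 2.366}]}}

```text
time: 4.1
tool_pos: [0.4071, -0.2358, 0.1195]
ee_rot: [-3.141, 0.001, 0.328]
ft_force: [-0.1, 0.1, -0.0]
grip_width: 0.085
```

```bash
python3 go.py .4078,-.2347,.015,.331 .4078,-.2347,-.001,.331
```

```text
now [ 407.1 -235.8  119.5] yaw 0.3276 rp [-3.1408e+00  7.0000e-04] q [-0.59  0.4   2.11 -0.    0.64  0.65] F [-0.1  0.1 -0. ] w 85.0 t 4.1
t [ 0.11 -0.08 10.45] spin -0.003
t [ 0.11 -0.08 12.05] spin -0.003
```

Request:
{"fn": "play_rows", "kwargs": {"steps": [{"jaw": 8.5, "tx": 0.1, "ty": -0.1, "tz": 5}, {"jaw": 8.5, "tx": 0.1, "ty": -0.1, "tz": 9}, {"jaw": 8.5, "tx": 0.1, "ty": -0.1, "tz": 11}, {"jaw": 8.5, "tx": 0.1, "ty": -0.1, "tz": 12}, {"jaw": 8.5, "tx": 0.1, "ty": -0.1, "tz": 12}, {"jaw": 6, "tx": 0.1, "ty": -0.1, "tz": 12}, {"jaw": 5, "tx": 0.1, "ty": -0.1, "tz": 12}, {"jaw": 3.5, "tx": 0.1, "ty": -0.1, "tz": 12}, {"jaw": 3.5, "tx": 0.1, "ty": -0.1, "tz": 12}, {"jaw": 3.5, "tx": 0.1, "ty": -0.1, "tz": 12}, {"jaw": 3.5, "tx": 0.1, "ty": -0.1, "tz": 12}, {"jaw": 3.5, "tx": 0.1, "ty": -0.1, "tz": 12}]}}

```text
schema error: expected keys jaw, tx, ty, tz, spin
```

```bash
python3 go.py .4078,-.2347,.1,.331
```

```text
now [ 407.1 -235.8  119.5] yaw 0.3276 rp [-3.1408e+00  7.0000e-04] q [-0.59  0.4   2.11 -0.    0.64  0.65] F [-0.1  0.1 -0. ] w 85.0 t 4.1
t [ 0.1  -0.09  1.95] spin -0.003
```

Request:
{"fn": "play_rows", "kwargs": {"steps": [{"jaw": 8.5, "tx": 0.1, "ty": -0.1, "tz": 5, "spin": 0}, {"jaw": 8.5, "tx": 0.1, "ty": -0.1, "tz": 9, "spin": 0}, {"jaw": 8.5, "tx": 0.1, "ty": -0.1, "tz": 11, "spin": 0}, {"jaw": 8.5, "tx": 0.1, "ty": -0.1, "tz": 12, "spin": 0}, {"jaw": 8.5, "tx": 0.1, "ty": -0.1, "tz": 12, "spin": 0}, {"jaw": 6, "tx": 0.1, "ty": -0.1, "tz": 12, "spin": 0}, {"jaw": 5, "tx": 0.1, "ty": -0.1, "tz": 12, "spin": 0}, {"jaw": 3.5, "tx": 0.1, "ty": -0.1, "tz": 12, "spin": 0}, {"jaw": 3.5, "tx": 0.1, "ty": -0.1, "tz": 12, "spin": 0}, {"jaw": 3.5, "tx": 0.1, "ty": -0.1, "tz": 12, "spin": 0}, {"jaw": 3.5, "tx": 0.1, "ty": -0.1, "tz": 12, "spin": 0}, {"jaw": 3.5, "tx": 0.1, "ty": -0.1, "tz": 12, "spin": 0}]}}

```text
time: 5.3
tool_pos: [0.4092, -0.2334, 0.0018]
ee_rot: [3.14, -0.001, 0.331]
ft_force: [-0.9, 3.5, 22.6]
grip_width: 0.0438
```

```bash
python3 go.py .45,-.2,.15,.331
```

```text
now [ 409.2 -233.4    1.8] yaw 0.3307 rp [ 3.1398e+00 -1.4000e-03] q [-0.58  0.62  2.17  0.    0.35  0.66] F [-0.9  3.5 22.6] w 43.8 t 5.3
t [  4.96  -1.81 -14.82] spin -0.0
```

Request:
{"fn": "play_rows", "kwargs": {"steps": [{"jaw": 3.5, "tx": 0, "ty": 0, "tz": -0.3, "spin": 0}, {"jaw": 3.5, "tx": 0, "ty": 0, "tz": -3, "spin": 0}, {"jaw": 3.5, "tx": 0, "ty": 0, "tz": -7, "spin": 0}, {"jaw": 3.5, "tx": 0, "ty": 0, "tz": -12, "spin": 0}, {"jaw": 3.5, "tx": 0, "ty": 0, "tz": -15, "spin": 0}, {"jaw": 3.5, "tx": 0, "ty": 0, "tz": -15, "spin": 0}, {"jaw": 3.5, "tx": 0, "ty": 0, "tz": -15, "spin": 0}]}}

```text
time: 6.0
tool_pos: [0.4088, -0.2333, 0.1513]
ee_rot: [3.14, -0.001, 0.331]
ft_force: [0.1, -0.8, -1.6]
grip_width: 0.0439
```

Run:
```python
from fit import *
from go import go
s=r.state();p=s['tool_pos'];y=s['ee_rot'][2]
t=cam('top');S=cam('side')
def c(f,u,v): u,v=int(u),int(v); return cv2.resize(f[v-30:v+30,u-40:u+40],(400,300),interpolation=cv2.INTER_CUBIC)
cv2.imwrite('pics/g1.png',np.hstack([c(k['frame'],*proj(k,[p])[0]) for k in (t,S)]))
p0=[p[0],p[1],p[2],y]
for cs,fr in [([S],(0,1,3)),([t],(0,1,3)),([S,t],(0,1,2,3))]:
    q,f=fit(cs,PLATE,p0,free=fr); print((q[:3]*1e3).round(1),q[3].round(3),round(f,1))
go([.6285,.0318,.12,.186])
```

```text
[ 403.6 -233.5  151.3] 0.429 88.1
[ 389.9 -253.2  151.3] 0.014 611.8
[ 390.8 -242.8  169.5] 0.481 741.2
now [ 407.9 -232.7  149.7] yaw 0.3307 rp [-3.1408e+00  6.0000e-04] q [-0.58  0.35  2.08 -0.    0.71  0.66] F [-0.5 -0.3 -1.8] w 43.6 t 6.1
t [ 29.45 -17.85   2.97] spin 0.145
```

View pics/g1.png

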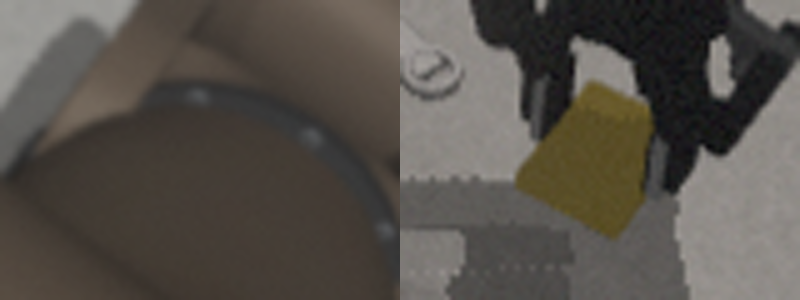

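The plate is held, but it looks pitched about the jaw axis. I'll fit the pitch from the side view.

Run:
```python
from fit import *
S=cam('side'); s=r.state(); p=np.array(s['tool_pos']); y=.331
from go import Ro
a=alpha(S['frame'],'sat'); q0=proj(S,[p])[0].astype(int); w=25
win=(q0[0]-w,q0[1]-w,q0[0]+w,q0[1]+w); A=a[win[1]:win[3],win[0]:win[2]]
A=np.clip((A-.25)/(.6-.25),0,1)
def P(d): # offset along tool x, pitch, dz, yaw,dy
    R=Ro.from_euler('zy',[y+d[3]*.1,d[1]]).as_matrix()
    off=Ro.from_euler('z',y).as_matrix()@np.array([d[0]*.005,d[4]*.003,d[2]*.005])
    return (PLATE-[0,0,.005])@R.T+p+[0,0,.005]+off
res=[]
for pit in np.arange(-1.4,1.5,.2):
    m=minimize(lambda d:((render(S,P(d),win)-A)**2).sum()+.5*(d[3]**2+d[4]**2+d[2]**2*.3),[0,pit,0,0,0],method='Nelder-Mead',options=dict(maxiter=500)); res.append((m.fun,m.x))
for f,x in sorted(res,key=lambda v:v[0])[:5]: print(round(f,2),'dx',round(x[0]*5,1),'pitch',round(x[1],2),'dz',round(x[2]*5,1),'dyaw',round(x[3]*.1,3),'dy',round(x[4]*3,1))
print(((render(S,P([0]*5),win)-A)**2).sum(), A.sum())
x=sorted(res,key=lambda v:v[0])[0][1]
im=cv2.resize(S['frame'][win[1]:win[3],win[0]:win[2]],(600,600),interpolation=cv2.INTER_CUBIC)
for d,col in (([0]*5,(0,255,0)),(x,(255,0,255))):
    h=cv2.convexHull(proj(S,P(d)).astype(np.float32)); h=((h-[win[0]-.5,win[1]-.5])*12-.5).astype(np.int32); cv2.polylines(im,[h],True,col,1)
cv2.imwrite('pics/g2.png',im)
```

```text
128.23 dx 0.0 pitch 0.1 dz 0.0 dyaw 0.0 dy 0.0
128.28 dx -0.0 pitch 0.1 dz 0.0 dyaw 0.0 dy 0.0
128.4 dx 0.0 pitch 0.1 dz -0.0 dyaw 0.0 dy 0.0
128.42 dx 0.0 pitch 0.08 dz -0.0 dyaw 0.0 dy 0.0
128.69 dx 0.0 pitch 0.14 dz 0.0 dyaw 0.0 dy -0.0
132.57113971657216 480.982648601749
```

View pics/g2.png

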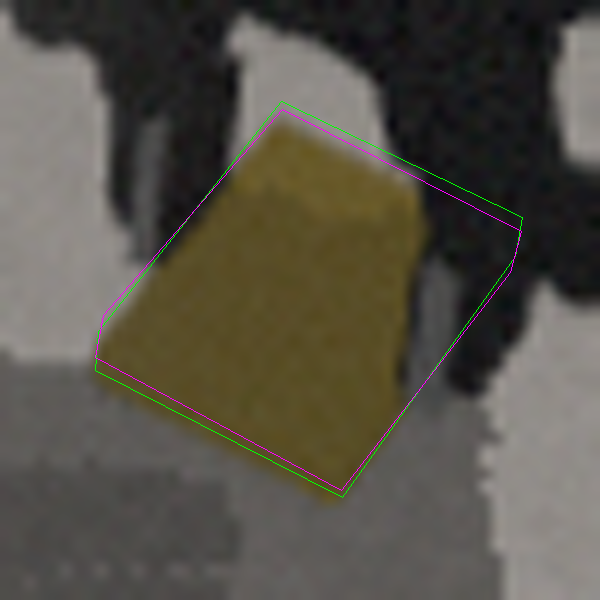

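The green outline (level plate at the TCP) fits, so the plate is level and centred. The dark area is the gripper's shadow. Next is a hover above the base plate.

```bash
python3 go.py .6302,.0321,.125,.183
```

```text
now [ 407.8 -232.6  149.4] yaw 0.3307 rp [-3.1402e+00  1.1000e-03] q [-0.58  0.35  2.08 -0.    0.71  0.66] F [-0.1  0.4 -1. ] w 43.8 t 6.15
t [ 29.64 -17.81   2.43] spin 0.148
```

Request:
{"fn": "play_rows", "kwargs": {"steps": [{"jaw": 3.5, "tx": 29.6, "ty": -17.8, "tz": 0, "spin": 0.148}, {"jaw": 3.5, "tx": 29.6, "ty": -17.8, "tz": 0, "spin": 0.148}, {"jaw": 3.5, "tx": 29.6, "ty": -17.8, "tz": 0, "spin": 0.148}, {"jaw": 3.5, "tx": 29.6, "ty": -17.8, "tz": 0, "spin": 0.148}, {"jaw": 3.5, "tx": 29.6, "ty": -17.8, "tz": 0, "spin": 0.148}, {"jaw": 3.5, "tx": 29.6, "ty": -17.8, "tz": 0, "spin": 0.148}, {"jaw": 3.5, "tx": 29.6, "ty": -17.8, "tz": 0, "spin": 0.148}, {"jaw": 3.5, "tx": 29.6, "ty": -17.8, "tz": 2.4, "spin": 0.148}, {"jaw": 3.5, "tx": 29.6, "ty": -17.8, "tz": 2.4, "spin": 0.148}, {"jaw": 3.5, "tx": 29.6, "ty": -17.8, "tz": 2.4, "spin": 0.148}, {"jaw": 3.5, "tx": 29.6, "ty": -17.8, "tz": 2.4, "spin": 0.148}, {"jaw": 3.5, "tx": 29.6, "ty": -17.8, "tz": 2.4, "spin": 0.148}]}}

```text
time: 7.35
tool_pos: [0.6305, 0.0305, 0.127]
ee_rot: [3.141, -0.001, 0.182]
ft_force: [-0.9, -0.5, -0.5]
grip_width: 0.0439
```

Run:
```python
from fit import *
from go import go
go([.6302,.0321,.125,.183])
S=cam('side');p=np.array(r.state()['tool_pos'])
win=(315,130,380,200);k=9
im=cv2.resize(S['frame'][win[1]:win[3],win[0]:win[2]],None,fx=k,fy=k,interpolation=cv2.INTER_CUBIC)
c,s=np.cos(.183),np.sin(.183)
for p0,col in (([.6285,.0318,.0751,.183],(255,0,255)),([p[0]-.0017,p[1]-.0003,p[2]-.0018,.183],(0,255,0))):
    q=(proj(S,tw(PLATE,p0))-[win[0]-.5,win[1]-.5])*k-.5
    for i in range(8):
        for j in range(i):
            if bin(i^j).count('1')==1: cv2.line(im,tuple(q[i].astype(int)),tuple(q[j].astype(int)),col,1)
cv2.imwrite('pics/hov.png',im)
```

```text
now [630.5  30.5 127. ] yaw 0.1816 rp [ 3.1414e+00 -5.0000e-04] q [ 0.    0.57  1.74 -0.    0.84  1.39] F [-0.9 -0.5 -0.5] w 43.9 t 7.35
t [-0.   -0.16  0.2 ] spin -0.001
```

View pics/hov.png

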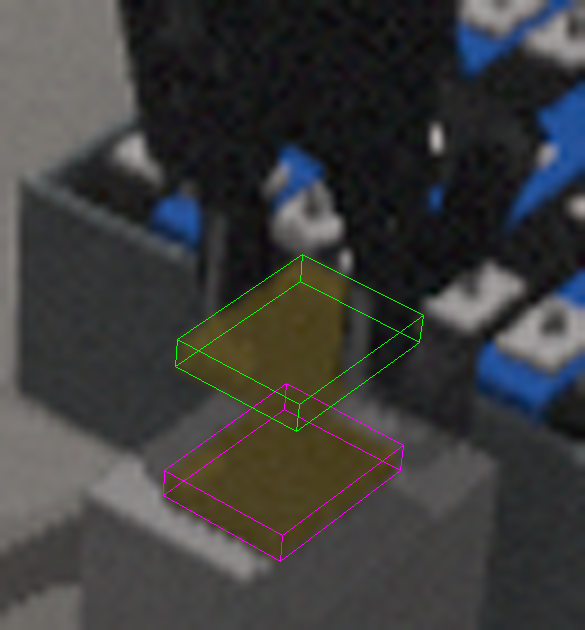

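Held plate (green) and base (magenta) outlines match the image. I'll shift 1.6 mm sideways and descend.

Request:
{"fn": "play_rows", "kwargs": {"steps": [{"jaw": 3.5, "tx": 0, "ty": -0.15, "tz": 1, "spin": 0}, {"jaw": 3.5, "tx": 0, "ty": -0.15, "tz": 2, "spin": 0}, {"jaw": 3.5, "tx": 0, "ty": -0.15, "tz": 3, "spin": 0}, {"jaw": 3.5, "tx": 0, "ty": -0.15, "tz": 3.4, "spin": 0}, {"jaw": 3.5, "tx": 0, "ty": -0.15, "tz": 3.6, "spin": 0}, {"jaw": 3.5, "tx": 0, "ty": -0.15, "tz": 3.6, "spin": 0}, {"jaw": 3.5, "tx": 0, "ty": -0.15, "tz": 3.6, "spin": 0}]}}

```text
time: 8.1
tool_pos: [0.6305, 0.033, 0.0905]
ee_rot: [3.142, -0.0, 0.183]
ft_force: [-0.6, -0.2, -0.8]
grip_width: 0.0439
```

```bash
python3 go.py .6302,.0321,.0868,.183; python3 go.py
```

```text
now [630.5  33.   90.5] yaw 0.1829 rp [ 3.1415e+00 -3.0000e-04] q [ 0.    0.62  1.76 -0.    0.77  1.39] F [-0.6 -0.2 -0.8] w 43.9 t 8.1
t [-0.05  0.08  0.37] spin -0.0
now [630.5  33.   90.5] yaw 0.1829 rp [ 3.1415e+00 -3.0000e-04] q [ 0.    0.62  1.76 -0.    0.77  1.39] F [-0.6 -0.2 -0.8] w 43.9 t 8.1
```

Request:
{"fn": "play_rows", "kwargs": {"steps": [{"jaw": 3.5, "tx": 0, "ty": 0.05, "tz": 0.2, "spin": 0}, {"jaw": 3.5, "tx": 0, "ty": 0.05, "tz": 0.35, "spin": 0}, {"jaw": 3.5, "tx": 0, "ty": 0.05, "tz": 0.4, "spin": 0}, {"jaw": 3.5, "tx": 0, "ty": 0.05, "tz": 0.4, "spin": 0}]}}

```text
time: 8.5
tool_pos: [0.6307, 0.0324, 0.0869]
ee_rot: [3.141, -0.001, 0.183]
ft_force: [-1.5, -0.1, 8.7]
grip_width: 0.0439
```

Run:
```python
from fit import *
from go import go
go([.6302,.0321,.0868,.183])
S=cam('side')
go([.6302,.0321,.0868,.183])
win=(315,140,380,200);k=9
cv2.imwrite('pics/pl.png',cv2.convertScaleAbs(cv2.resize(S['frame'][win[1]:win[3],win[0]:win[2]],None,fx=k,fy=k,interpolation=cv2.INTER_CUBIC),alpha=1.7))
```

```text
now [630.7  32.4  86.9] yaw 0.1828 rp [ 3.1414e+00 -6.0000e-04] q [ 0.    0.62  1.76 -0.    0.76  1.39] F [-1.5 -0.1  8.7] w 43.9 t 8.5
t [-0.05  0.02  0.01] spin -0.0
now [630.6  32.4  86.9] yaw 0.1828 rp [ 3.1414e+00 -6.0000e-04] q [ 0.    0.62  1.76 -0.    0.76  1.39] F [-2.3 -0.9  8.5] w 43.5 t 8.55
t [-0.05  0.02  0.01] spin -0.0
```

View pics/pl.png

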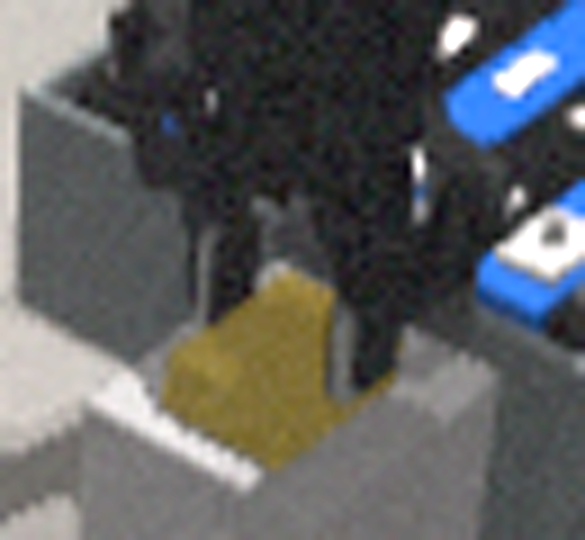

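Plate seated (8.7 N contact, flush in view). I'll release and retreat.

Request:
{"fn": "play_rows", "kwargs": {"steps": [{"jaw": 3.5, "tx": 0, "ty": 0, "tz": -0.05, "spin": 0}, {"jaw": 5.5, "tx": 0, "ty": 0, "tz": -0.05, "spin": 0}, {"jaw": 8.5, "tx": 0, "ty": 0, "tz": -0.05, "spin": 0}, {"jaw": 8.5, "tx": 0, "ty": 0, "tz": -0.05, "spin": 0}, {"jaw": 8.5, "tx": 0, "ty": 0, "tz": -0.05, "spin": 0}, {"jaw": 8.5, "tx": 0, "ty": 0, "tz": -0.05, "spin": 0}, {"jaw": 8.5, "tx": 0, "ty": 0, "tz": -2, "spin": 0}, {"jaw": 8.5, "tx": 0, "ty": 0, "tz": -6, "spin": 0}, {"jaw": 8.5, "tx": 0, "ty": 0, "tz": -11, "spin": 0}, {"jaw": 8.5, "tx": 0, "ty": 0, "tz": -11, "spin": 0}]}}

```text
time: 9.55
tool_pos: [0.6339, 0.0325, 0.2028]
ee_rot: [3.14, -0.009, 0.183]
ft_force: [0.9, -0.5, -0.4]
grip_width: 0.0848
```

Run:
```python
from fit import *
from go import go
t=cam('top');S=cam('side')
t['frame']=cv2.imread('pics/top0.png');S['frame']=cv2.imread('pics/side0.png')
PL=box(-.03,.03,-.027,.027,0,.005)
for rg in [None,[(.2,.6),(.2,.6)],[(.15,.5),(.15,.5)]]:
  for n,cs in (('t',[t]),('s',[S]),('b',[t,S])):
    k=rg and [rg['ts'.index(n)]] if n!='b' else rg
    q,f=fit(cs,RIB,[.407,.239,0,.62],rng=k); print('rib',n,(q*1e3).round(1)[[0,1,3]],round(f,2))
for rg in [(135,165),(140,160),(130,170)]:
    q,f=fit([t],PL,[.407,.239,0,.62],kind='v',rng=[rg],pad=0); print('pl',(q*1e3).round(1)[[0,1,3]],round(f,2))
go([.4075,.239,.15,.62])
```

```text
rib t [407.6 238.7 681.5] 1.62
rib s [406.4 238.9 740.2] 3.04
rib b [406.7 238.5 717.4] 6.03
rib t [407.6 238.7 682.8] 6.16
rib s [406.6 238.8 746.4] 5.02
rib b [406.5 238.2 730.8] 12.15
rib t [407.8 238.9 664.7] 3.83
rib s [406.6 239.3 720.7] 4.29
rib b [406.6 238.6 710.9] 9.3
pl [408.  238.8 663.3] 83.95
pl [408.  238.6 673. ] 91.25
pl [408.  238.8 665.7] 81.88
now [631.2  32.5 197.8] yaw 0.1828 rp [ 3.1411e+00 -2.7000e-03] q [ 0.    0.49  1.68 -0.    0.98  1.39] F [-0.6  0.9  0.3] w 84.9 t 9.65
t [-18.25 -24.38   4.72] spin -0.437
```

Request:
{"fn": "play_rows", "kwargs": {"steps": [{"jaw": 8.5, "tx": -18.3, "ty": -24.4, "tz": 0, "spin": -0.507}, {"jaw": 8.5, "tx": -18.3, "ty": -24.4, "tz": 0, "spin": -0.507}, {"jaw": 8.5, "tx": -18.3, "ty": -24.4, "tz": 0, "spin": -0.507}, {"jaw": 8.5, "tx": -18.3, "ty": -24.4, "tz": 0, "spin": -0.507}, {"jaw": 8.5, "tx": -18.3, "ty": -24.4, "tz": 4.7, "spin": -0.507}, {"jaw": 8.5, "tx": -18.3, "ty": -24.4, "tz": 4.7, "spin": -0.507}, {"jaw": 8.5, "tx": -18.3, "ty": -24.4, "tz": 8, "spin": -0.507}, {"jaw": 8.5, "tx": -18.3, "ty": -24.4, "tz": 8, "spin": -0.507}, {"jaw": 8.5, "tx": -18.3, "ty": -24.4, "tz": 8, "spin": -0.507}, {"jaw": 8.5, "tx": -18.3, "ty": -24.4, "tz": 8, "spin": -0.507}, {"jaw": 8.5, "tx": -18.3, "ty": -24.4, "tz": 8, "spin": -0.507}]}}

```text
time: 10.75
tool_pos: [0.4076, 0.2389, 0.1173]
ee_rot: [3.141, -0.002, 0.689]
ft_force: [0.4, 0.4, -0.0]
grip_width: 0.0851
```

Run:
```python
from fit import *
from go import go
go([.4072,.2388,.009,.69])
t=cam('top');S=cam('side')
cv2.imwrite('pics/top1.png',t['frame']);cv2.imwrite('pics/side1.png',S['frame'])
P2=box(-.03,.03,-.023,.023,0,.02)
for n,cs in (('t',[t]),('s',[S]),('b',[t,S])):
    q,f=fit(cs,PLATE,[.6285,.0318,.085,.183]); print('top plate',n,(q*1e3).round(1),round(f,2))
    q,f=fit(cs,P2,[.6285,.0318,.075,.183]); print('pile',n,(q*1e3).round(1),round(f,2))
    print(n,[np.round(px(m),1).tolist()+[round(m['conf'],2)] for m in models.place_of('hinge',{'t':'top','s':'side','b':'side'}[n])])
def c(f,u,v): return cv2.resize(f[v-21:v+21,u-28:u+28],(560,420),interpolation=cv2.INTER_CUBIC)[:,80:480]
cv2.imwrite('pics/pile.png',np.hstack([c(t['frame'],308,146),c(S['frame'],355,176)]))
```

```text
now [407.6 238.9 117.3] yaw 0.6885 rp [ 3.1411e+00 -1.9000e-03] q [ 0.47  0.4   2.11 -0.    0.63  1.35] F [ 0.4  0.4 -0. ] w 85.1 t 10.75
t [-0.05 -0.02 10.83] spin -0.001
top plate t [628.9  31.5  85.  182.4] 2.8
pile t [630.3  31.8  75.  182.9] 2.24
t [[306.5, 135.9, 0.87]]
top plate s [624.1  28.   85.  210.3] 30.94
pile s [628.6  32.5  75.  203. ] 8.06
s [[356.1, 167.2, 0.98]]
top plate b [627.8  30.4  85.  188.2] 44.02
pile b [629.5  32.   75.  184.8] 12.85
b [[356.1, 167.2, 0.98]]
```

View pics/pile.png

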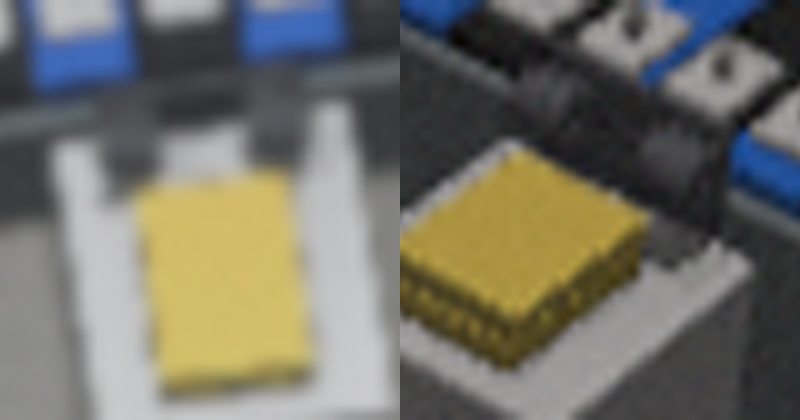

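Run:
```python
from h import *
t=cam('top');S=cam('side')
t['frame']=cv2.imread('pics/top1.png');S['frame']=cv2.imread('pics/side1.png')
for u in [(306.5,135.9),(305,138)]:
    for v in [(356.1,167.2)]: print('net',tri(t,u,S,v),'top z104',onz(t,u,.104).round(4),'side',onz(S,v,.104).round(4))
H=np.array([.6708,.0398,0]);yw=.184;ex=np.array([np.cos(yw),np.sin(yw),0]);ey=np.array([-ex[1],ex[0],0])
def prof(c,f,vals):
    P=np.array([H+f(v) for v in vals]); q=proj(c,P).astype(np.float32)
    return cv2.remap(cv2.cvtColor(c['frame'],cv2.COLOR_BGR2GRAY),q[:,:1].copy(),q[:,1:].copy(),cv2.INTER_LINEAR)[:,0]
Z=np.array([0,0,1.])
def show(n,c,f,vals): print(n,[(int(v),int(g)) for v,g in zip(vals,prof(c,f,vals))])
a=np.arange(-57,58,3)
show('knuckle y profile top x-5 z104',t,lambda v:ex*-.005+ey*v/1e3+Z*.104,np.arange(-40,41,2))
show('knuckle y profile top x-8 z104',t,lambda v:ex*-.008+ey*v/1e3+Z*.104,np.arange(-40,41,2))
for c,n in ((t,'top'),(S,'side')):
    for x in (-40,-70): show(f'{n} jamb y at x{x}',c,lambda v:ex*x/1e3+ey*v/1e3+Z*.075,np.r_[np.arange(-54,-33,2),np.arange(34,55,2)])
    for y in (-35,35): show(f'{n} jamb front at y{y}',c,lambda v:ex*v/1e3+ey*y/1e3+Z*.075,np.arange(-96,-74,2))
```

```text
net (array([0.67634189, 0.04473859, 0.10213008]), np.float64(0.0015613453768813016)) top z104 [0.6764 0.0442 0.104 ] side [0.6737 0.0432 0.104 ]
net (array([0.6731679 , 0.04672999, 0.10134877]), np.float64(0.006075559104461931)) top z104 [0.6696 0.0483 0.104 ] side [0.6737 0.0432 0.104 ]
knuckle y profile top x-5 z104 [(-40, 167), (-38, 176), (-36, 170), (-34, 156), (-32, 135), (-30, 112), (-28, 95), (-26, 82), (-24, 77), (-22, 76), (-20, 76), (-18, 75), (-16, 83), (-14, 99), (-12, 124), (-10, 148), (-8, 169), (-6, 180), (-4, 182), (-2, 181), (0, 179), (2, 176), (4, 174), (6, 171), (8, 166), (10, 156), (12, 139), (14, 117), (16, 97), (18, 83), (20, 79), (22, 78), (24, 77), (26, 80), (28, 88), (30, 106), (32, 136), (34, 163), (36, 183), (38, 189), (40, 189)]
knuckle y profile top x-8 z104 [(-40, 167), (-38, 177), (-36, 172), (-34, 161), (-32, 146), (-30, 120), (-28, 99), (-26, 80), (-24, 76), (-22, 74), (-20, 75), (-18, 77), (-16, 86), (-14, 98), (-12, 125), (-10, 149), (-8, 172), (-6, 182), (-4, 186), (-2, 187), (0, 186), (2, 183), (4, 180), (6, 178), (8, 173), (10, 164), (12, 144), 
[... 1133 characters left out ...]
-34, 152), (34, 146), (36, 149), (38, 154), (40, 147), (42, 142), (44, 104), (46, 63), (48, 53), (50, 49), (52, 49), (54, 50)]
side jamb y at x-70 [(-54, 70), (-52, 69), (-50, 71), (-48, 89), (-46, 116), (-44, 142), (-42, 156), (-40, 158), (-38, 157), (-36, 156), (-34, 156), (34, 154), (36, 154), (38, 152), (40, 146), (42, 138), (44, 125), (46, 113), (48, 112), (50, 113), (52, 113), (54, 114)]
side jamb front at y-35 [(-96, 72), (-94, 72), (-92, 72), (-90, 78), (-88, 96), (-86, 119), (-84, 141), (-82, 151), (-80, 154), (-78, 154), (-76, 155)]
side jamb front at y35 [(-96, 85), (-94, 78), (-92, 73), (-90, 91), (-88, 111), (-86, 135), (-84, 149), (-82, 154), (-80, 155), (-78, 155), (-76, 154)]
```

Knuckle and jamb edge profiles give the hinge at about (669.5, 39.9) mm with case yaw ≈ 0.205. Top plate and base agree to under 1 mm. Next I'll grip the leaf.

Request:
{"fn": "play_rows", "kwargs": {"steps": [{"jaw": 8.5, "tx": 0, "ty": 0, "tz": 5, "spin": 0}, {"jaw": 8.5, "tx": 0, "ty": 0, "tz": 9, "spin": 0}, {"jaw": 8.5, "tx": 0, "ty": 0, "tz": 10.3, "spin": 0}, {"jaw": 8.5, "tx": 0, "ty": 0, "tz": 10.7, "spin": 0}, {"jaw": 5, "tx": 0, "ty": 0, "tz": 10.7, "spin": 0}, {"jaw": 2.5, "tx": 0, "ty": 0, "tz": 10.7, "spin": 0}, {"jaw": 1.5, "tx": 0, "ty": 0, "tz": 10.7, "spin": 0}, {"jaw": 0.5, "tx": 0, "ty": 0, "tz": 10.7, "spin": 0}, {"jaw": 0.5, "tx": 0, "ty": 0, "tz": 10.7, "spin": 0}, {"jaw": 0.5, "tx": 0, "ty": 0, "tz": 10.7, "spin": 0}, {"jaw": 0.5, "tx": 0, "ty": 0, "tz": 10.7, "spin": 0}, {"jaw": 0.5, "tx": 0, "ty": 0, "tz": 10.7, "spin": 0}]}}

```text
time: 12.3
tool_pos: [0.4065, 0.2393, 0.01]
ee_rot: [3.141, -0.001, 0.69]
ft_force: [-1.0, -1.4, 14.0]
grip_width: 0.011
```

Run:
```python
from fit import *
from go import go
go(); S=cam('side'); go()
def c(f,u,v): return cv2.resize(f[v-30:v+30,u-40:u+40],(560,420),interpolation=cv2.INTER_CUBIC)
cv2.imwrite('pics/lg.png',cv2.convertScaleAbs(c(S['frame'],242,190),alpha=1.4))
```

```text
now [406.5 239.3  10. ] yaw 0.6896 rp [ 3.1413e+00 -1.2000e-03] q [0.47 0.61 2.17 0.   0.37 1.35] F [-1.  -1.4 14. ] w 11.0 t 12.3
now [406.6 239.3  10. ] yaw 0.6896 rp [ 3.1413e+00 -1.2000e-03] q [0.47 0.61 2.17 0.   0.37 1.35] F [-1.  -1.4 14.2] w 10.8 t 12.35
```

View pics/lg.png

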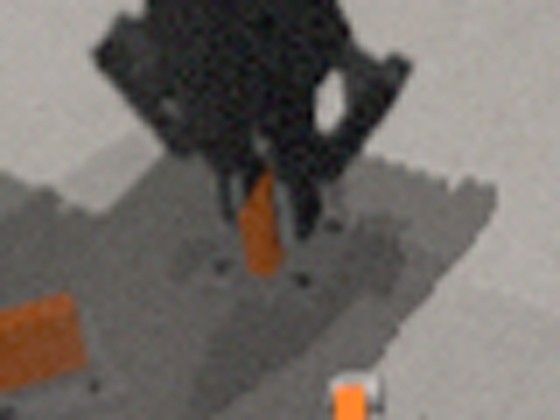

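Leaf gripped (11 mm opening, rib between the pads). I'll lift it and carry it to a hover over the pile.

Request:
{"fn": "play_rows", "kwargs": {"steps": [{"jaw": 0.5, "tx": 0, "ty": 0, "tz": -1, "spin": 0}, {"jaw": 0.5, "tx": 0, "ty": 0, "tz": -4, "spin": 0}, {"jaw": 0.5, "tx": 0, "ty": 0, "tz": -8, "spin": 0}, {"jaw": 0.5, "tx": 0, "ty": 0, "tz": -12, "spin": 0}, {"jaw": 0.5, "tx": 0, "ty": 0, "tz": -15, "spin": 0}, {"jaw": 0.5, "tx": 0, "ty": 0, "tz": -15, "spin": 0}, {"jaw": 0.5, "tx": 0, "ty": 0, "tz": -15, "spin": 0}]}}

```text
time: 13.05
tool_pos: [0.4063, 0.2392, 0.1601]
ee_rot: [3.141, -0.002, 0.69]
ft_force: [0.1, -0.3, -2.4]
grip_width: 0.0108
```

```bash
python3 go.py .6259,.0309,.135,.205
```

```text
now [406.3 239.2 160.1] yaw 0.6898 rp [ 3.1412e+00 -1.7000e-03] q [ 0.47  0.33  2.07 -0.    0.74  1.35] F [ 0.1 -0.3 -2.4] w 10.8 t 13.05
t [ 3.68 30.04  2.53] spin 0.485
```

Request:
{"fn": "play_rows", "kwargs": {"steps": [{"jaw": 0.5, "tx": 3.7, "ty": 30, "tz": 0, "spin": 0.485}, {"jaw": 0.5, "tx": 3.7, "ty": 30, "tz": 0, "spin": 0.485}, {"jaw": 0.5, "tx": 3.7, "ty": 30, "tz": 0, "spin": 0.485}, {"jaw": 0.5, "tx": 3.7, "ty": 30, "tz": 0, "spin": 0.485}, {"jaw": 0.5, "tx": 3.7, "ty": 30, "tz": 0, "spin": 0.485}, {"jaw": 0.5, "tx": 3.7, "ty": 30, "tz": 0, "spin": 0.485}, {"jaw": 0.5, "tx": 3.7, "ty": 30, "tz": 0, "spin": 0.485}, {"jaw": 0.5, "tx": 3.7, "ty": 30, "tz": 2.5, "spin": 0.485}, {"jaw": 0.5, "tx": 3.7, "ty": 30, "tz": 2.5, "spin": 0.485}, {"jaw": 0.5, "tx": 3.7, "ty": 30, "tz": 2.5, "spin": 0.485}, {"jaw": 0.5, "tx": 3.7, "ty": 30, "tz": 2.5, "spin": 0.485}, {"jaw": 0.5, "tx": 3.7, "ty": 30, "tz": 2.5, "spin": 0.485}]}}

```text
time: 14.25
tool_pos: [0.6258, 0.0316, 0.135]
ee_rot: [3.141, -0.001, 0.205]
ft_force: [-0.4, 0.5, -2.1]
grip_width: 0.011
```

Run:
```python
from fit import *
from go import go
go([.6259,.0309,.108,.205])
S=cam('side');t=cam('top');p=np.array(r.state()['tool_pos'])
win=(320,125,390,195);k=9
LP=box(-.03,.03,-.027,.027,0,.005); KN=box(.034,.052,-.011,.011,0,.018)
H=np.array([.6695,.0399,0,.205]); FK=[box(-.009,.009,a,a+.018,.095,.113) for a in (-.031,.013)]
def lines(im,c,P,p0,col,win,k):
    q=(proj(c,tw(P,p0))-[win[0]-.5,win[1]-.5])*k-.5
    for i in range(8):
        for j in range(i):
            if bin(i^j).count('1')==1: cv2.line(im,tuple(q[i].astype(int)),tuple(q[j].astype(int)),col,1)
im=cv2.convertScaleAbs(cv2.resize(S['frame'][win[1]:win[3],win[0]:win[2]],None,fx=8,fy=8,interpolation=cv2.INTER_CUBIC),alpha=1.7)
L=[p[0],p[1],p[2]-.010,.205]
raw=im.copy()
for P,q,col in [(LP,L,(0,255,0)),(KN,L,(0,255,0))]+[(f,H,(255,0,255)) for f in FK]: lines(im,S,P,q,col,win,8)
cv2.imwrite('pics/hov2.png',cv2.resize(np.hstack([raw[:,:400],im[:,:400]]),(800,560)))
```

```text
now [625.8  31.6 135. ] yaw 0.2053 rp [ 3.1414e+00 -9.0000e-04] q [ 0.    0.55  1.74 -0.    0.85  1.37] F [-0.4  0.5 -2.1] w 11.0 t 14.25
t [-0.01  0.07  2.7 ] spin 0.0
```

View pics/hov2.png

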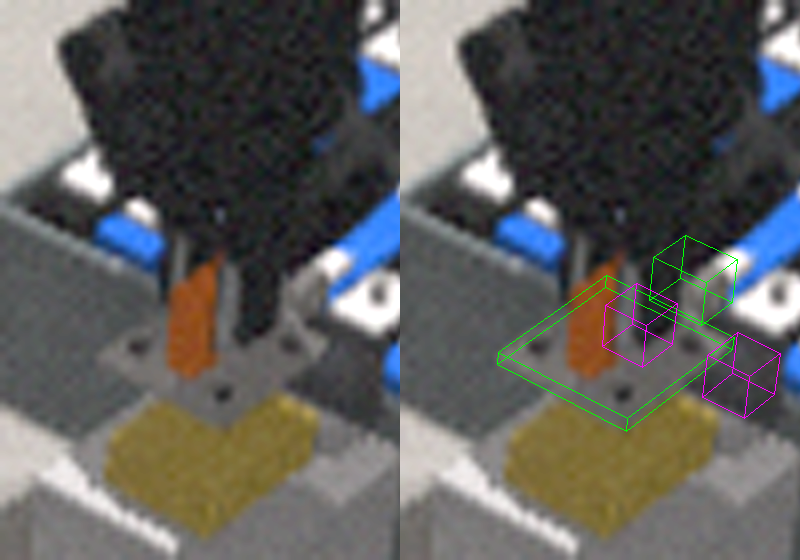

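Overlay of the expected leaf pose matches the image: level, and the knuckle (right, near (710,280)) is above the gap. I'll descend slightly in front of home.

Request:
{"fn": "play_rows", "kwargs": {"steps": [{"jaw": 0.5, "tx": 0, "ty": 0.05, "tz": 0.5, "spin": 0}, {"jaw": 0.5, "tx": 0, "ty": 0.05, "tz": 1, "spin": 0}, {"jaw": 0.5, "tx": 0, "ty": 0.05, "tz": 1.5, "spin": 0}, {"jaw": 0.5, "tx": 0, "ty": 0.05, "tz": 2.0, "spin": 0}, {"jaw": 0.5, "tx": 0, "ty": 0.05, "tz": 2.4, "spin": 0}, {"jaw": 0.5, "tx": 0, "ty": 0.05, "tz": 2.4, "spin": 0}, {"jaw": 0.5, "tx": 0, "ty": 0.05, "tz": 2.4, "spin": 0}]}}

```text
time: 15.05
tool_pos: [0.6256, 0.0307, 0.1101]
ee_rot: [-3.142, 0.0, 0.205]
ft_force: [0.4, -0.1, -1.0]
grip_width: 0.0109
```

```bash
python3 go.py .6274,.0312,.109,.205
```

```text
now [625.6  30.7 110.1] yaw 0.2048 rp [-3.1416e+00  3.0000e-04] q [ 0.    0.58  1.76 -0.    0.8   1.37] F [ 0.4 -0.1 -1. ] w 10.9 t 15.05
t [ 0.18 -0.01  0.11] spin -0.0
```

No contact inside the gap. I'll probe +x gently for the fixed leaf's face (contact expected about 1.5 mm past home).

Request:
{"fn": "play_rows", "kwargs": {"steps": [{"jaw": 0.5, "tx": 0.1, "ty": 0, "tz": 0, "spin": 0}, {"jaw": 0.5, "tx": 0.2, "ty": 0, "tz": 0, "spin": 0}, {"jaw": 0.5, "tx": 0.3, "ty": 0, "tz": 0, "spin": 0}, {"jaw": 0.5, "tx": 0.3, "ty": 0, "tz": 0, "spin": 0}, {"jaw": 0.5, "tx": 0.3, "ty": 0, "tz": 0, "spin": 0}]}}

```text
time: 15.55
tool_pos: [0.6287, 0.0314, 0.1103]
ee_rot: [3.142, -0.0, 0.205]
ft_force: [0.7, 0.5, -2.0]
grip_width: 0.0108
```

```bash
python3 go.py .6274,.0312,.109,.205
```

```text
now [628.7  31.4 110.3] yaw 0.2048 rp [ 3.1416e+00 -1.0000e-04] q [ 0.    0.59  1.75 -0.    0.8   1.37] F [ 0.7  0.5 -2. ] w 10.8 t 15.55
t [-0.13 -0.01  0.13] spin -0.0
```

Request:
{"fn": "play_rows", "kwargs": {"steps": [{"jaw": 0.5, "tx": 0.1, "ty": 0, "tz": 0, "spin": 0}, {"jaw": 0.5, "tx": 0.2, "ty": 0, "tz": 0, "spin": 0}, {"jaw": 0.5, "tx": 0.2, "ty": 0, "tz": 0, "spin": 0}, {"jaw": 0.5, "tx": 0.2, "ty": 0, "tz": 0, "spin": 0}]}}

```text
time: 15.95
tool_pos: [0.6305, 0.0318, 0.1102]
ee_rot: [-3.142, 0.0, 0.205]
ft_force: [-1.1, -0.6, -1.3]
grip_width: 0.0108
```

```bash
python3 go.py .6274,.0312,.109,.205
```

```text
now [630.5  31.8 110.2] yaw 0.2048 rp [-3.1416e+00  3.0000e-04] q [ 0.    0.59  1.75 -0.    0.81  1.37] F [-1.1 -0.6 -1.3] w 10.8 t 15.95
t [-0.31 -0.01  0.12] spin -0.0
```

Request:
{"fn": "play_rows", "kwargs": {"steps": [{"jaw": 0.5, "tx": 0.1, "ty": 0, "tz": 0, "spin": 0}, {"jaw": 0.5, "tx": 0.15, "ty": 0, "tz": 0, "spin": 0}, {"jaw": 0.5, "tx": 0.15, "ty": 0, "tz": 0, "spin": 0}, {"jaw": 0.5, "tx": 0.15, "ty": 0, "tz": 0, "spin": 0}]}}

```text
time: 16.35
tool_pos: [0.6305, 0.0319, 0.11]
ee_rot: [-3.141, 0.003, 0.205]
ft_force: [-9.1, -2.9, 3.1]
grip_width: 0.0109
```

Request:
{"fn": "play_rows", "kwargs": {"steps": [{"jaw": 0.5, "tx": 0.1, "ty": 0, "tz": 0, "spin": 0}, {"jaw": 0.5, "tx": 0.15, "ty": 0, "tz": 0, "spin": 0}, {"jaw": 0.5, "tx": 0.15, "ty": 0, "tz": 0, "spin": 0}, {"jaw": 0.5, "tx": 0.15, "ty": 0, "tz": 0, "spin": 0}]}}

```text
time: 16.75
tool_pos: [0.6305, 0.0319, 0.11]
ee_rot: [-3.141, 0.006, 0.205]
ft_force: [-18.2, -4.9, 8.8]
grip_width: 0.0107
```

```bash
python3 go.py .6274,.0312,.109,.205
```

```text
now [630.5  31.9 110. ] yaw 0.2049 rp [-3.141   0.0057] q [ 0.    0.59  1.74 -0.    0.81  1.37] F [-18.2  -4.9   8.8] w 10.7 t 16.75
t [-0.32  0.    0.1 ] spin -0.0
```

Clear stop at TCP x = 630.5 mm, so home is 1.5 mm behind that. I'll back off and probe sideways for centring.

Request:
{"fn": "play_rows", "kwargs": {"steps": [{"jaw": 0.5, "tx": -0.45, "ty": 0, "tz": 0, "spin": 0}, {"jaw": 0.5, "tx": -0.45, "ty": 0.15, "tz": 0, "spin": 0}, {"jaw": 0.5, "tx": -0.45, "ty": 0.3, "tz": 0, "spin": 0}, {"jaw": 0.5, "tx": -0.45, "ty": 0.35, "tz": 0, "spin": 0}, {"jaw": 0.5, "tx": -0.45, "ty": 0.35, "tz": 0, "spin": 0}, {"jaw": 0.5, "tx": -0.45, "ty": 0.35, "tz": 0, "spin": 0}]}}

```text
time: 17.35
tool_pos: [0.6294, 0.0292, 0.1103]
ee_rot: [-3.14, 0.001, 0.205]
ft_force: [-5.5, 10.8, 2.1]
grip_width: 0.0111
```

```bash
python3 go.py .629,.0315,.11,.205
```

```text
now [629.4  29.2 110.3] yaw 0.205 rp [-3.1401e+00  7.0000e-04] q [-0.    0.59  1.75  0.    0.81  1.36] F [-5.5 10.8  2.1] w 11.1 t 17.35
t [ 0.01 -0.23  0.03] spin 0.0
```

Request:
{"fn": "play_rows", "kwargs": {"steps": [{"jaw": 0.5, "tx": 0, "ty": -0.2, "tz": 0, "spin": 0}, {"jaw": 0.5, "tx": 0, "ty": -0.4, "tz": 0, "spin": 0}, {"jaw": 0.5, "tx": 0, "ty": -0.6, "tz": 0, "spin": 0}, {"jaw": 0.5, "tx": 0, "ty": -0.7, "tz": 0, "spin": 0}, {"jaw": 0.5, "tx": 0, "ty": -0.7, "tz": 0, "spin": 0}, {"jaw": 0.5, "tx": 0, "ty": -0.7, "tz": 0, "spin": 0}]}}

```text
time: 17.95
tool_pos: [0.6289, 0.0342, 0.1104]
ee_rot: [3.141, -0.001, 0.205]
ft_force: [1.2, -6.0, -1.0]
grip_width: 0.0109
```

```bash
python3 go.py .629,.0315,.11,.205
```

```text
now [628.9  34.2 110.4] yaw 0.2046 rp [ 3.1407e+00 -7.0000e-04] q [ 0.01  0.59  1.75 -0.    0.8   1.37] F [ 1.2 -6.  -1. ] w 10.9 t 17.95
t [-0.04  0.27  0.04] spin -0.0
```

Side contacts put the centre at about (629.0, 31.7). I'll centre there.

Request:
{"fn": "play_rows", "kwargs": {"steps": [{"jaw": 0.5, "tx": 0, "ty": 0.2, "tz": 0, "spin": 0}, {"jaw": 0.5, "tx": 0, "ty": 0.3, "tz": 0, "spin": 0}, {"jaw": 0.5, "tx": 0, "ty": 0.3, "tz": 0.2, "spin": 0}, {"jaw": 0.5, "tx": 0, "ty": 0.3, "tz": 0.3, "spin": 0}, {"jaw": 0.5, "tx": 0, "ty": 0.3, "tz": 0.3, "spin": 0}, {"jaw": 0.5, "tx": 0, "ty": 0.3, "tz": 0.3, "spin": 0}]}}

```text
time: 18.55
tool_pos: [0.629, 0.0321, 0.1072]
ee_rot: [-3.142, 0.0, 0.205]
ft_force: [-0.9, 0.4, -2.3]
grip_width: 0.0111
```

```bash
python3 go.py .62895,.03175,.105,.205; sleep 0
python3 - <<'E'
from go import *
cam('side'); go([.62895,.03175,.105,.205])
E
```

```text
now [629.   32.1 107.2] yaw 0.2049 rp [-3.1415e+00  1.0000e-04] q [0.   0.59 1.75 0.   0.8  1.37] F [-0.9  0.4 -2.3] w 11.1 t 18.55
t [-0.01  0.03  0.22] spin -0.0
now [629.   32.  107.3] yaw 0.2049 rp [-3.1416e+00  1.0000e-04] q [0.   0.59 1.75 0.   0.8  1.37] F [ 1.   0.2 -1.8] w 10.5 t 18.6
t [-0.01  0.03  0.23] spin -0.0
```

Request:
{"fn": "play_rows", "kwargs": {"steps": [{"jaw": 0.5, "tx": 0, "ty": 0.03, "tz": 0.1, "spin": 0}, {"jaw": 0.5, "tx": 0, "ty": 0.03, "tz": 0.2, "spin": 0}, {"jaw": 0.5, "tx": 0, "ty": 0.03, "tz": 0.3, "spin": 0}, {"jaw": 0.5, "tx": 0, "ty": 0.03, "tz": 0.4, "spin": 0}, {"jaw": 0.5, "tx": 0, "ty": 0.03, "tz": 0.45, "spin": 0}, {"jaw": 0.5, "tx": 0, "ty": 0.03, "tz": 0.45, "spin": 0}, {"jaw": 0.5, "tx": 0, "ty": 0.03, "tz": 0.45, "spin": 0}]}}

```text
time: 19.3
tool_pos: [0.6291, 0.0317, 0.105]
ee_rot: [3.141, -0.001, 0.205]
ft_force: [-11.6, -0.8, 34.5]
grip_width: 0.0112
```

Run:
```python
from fit import *
from go import go
S=cam('side');t=cam('top'); go([.62895,.03175,.105,.205])
cv2.imwrite('pics/top2.png',t['frame'])
def c(f,u,v): return cv2.convertScaleAbs(cv2.resize(f[v-24:v+24,u-20:u+20],(400,480),interpolation=cv2.INTER_CUBIC),alpha=1.7)
cv2.imwrite('pics/fin.png',np.hstack([c(S['frame'],352,175),c(t['frame'],308,146)]))
for l,n in (('leaf_knuckle','side'),('hinge','side'),('leaf','side')): print(l,[np.round(px(m)).tolist()+[round(m['conf'],2)] for m in models.place_of(l,n)][:3])
```

```text
now [629.2  31.6 105. ] yaw 0.2049 rp [ 3.1413e+00 -1.0000e-03] q [ 0.    0.59  1.75 -0.    0.79  1.37] F [-12.3  -0.   33.6] w 11.1 t 19.4
t [-0.02 -0.01  0.  ] spin -0.0
leaf_knuckle [[248.0, 215.0, 0.86], [195.0, 217.0, 0.85], [296.0, 270.0, 0.72]]
hinge [[354.0, 170.0, 0.9]]
leaf [[278.0, 272.0, 0.93], [206.0, 213.0, 0.92], [251.0, 230.0, 0.85]]
```

View pics/fin.png

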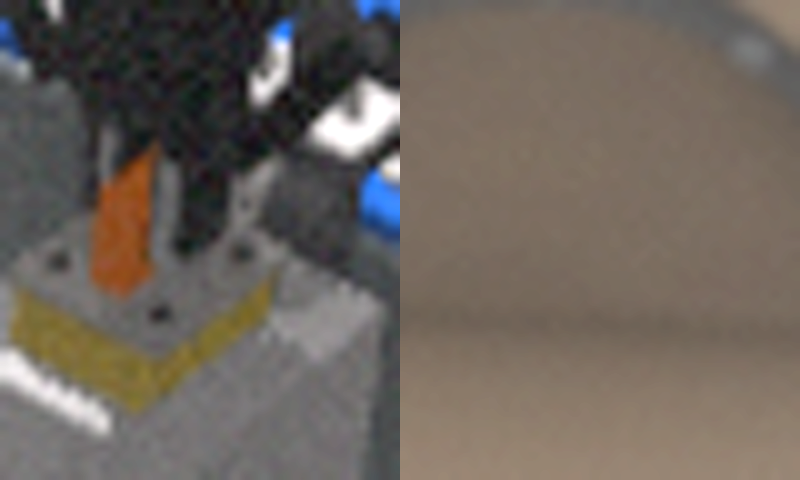

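The leaf sits flat on the pile with its knuckle in the gap: TCP z = 105.0 as predicted, 34 N. I'll ease the 12 N of sideways shear slightly, settle, check, then hand in.

Request:
{"fn": "play_rows", "kwargs": {"steps": [{"jaw": 0.5, "tx": -0.05, "ty": 0, "tz": 0, "spin": 0}, {"jaw": 0.5, "tx": -0.08, "ty": 0, "tz": 0, "spin": 0}, {"jaw": 0.5, "tx": -0.08, "ty": 0, "tz": 0, "spin": 0}, {"jaw": 0.5, "tx": -0.08, "ty": 0, "tz": 0, "spin": 0}, {"jaw": 0.5, "tx": -0.08, "ty": 0, "tz": 0, "spin": 0}, {"jaw": 0.5, "tx": -0.08, "ty": 0, "tz": 0, "spin": 0}]}}

```text
time: 20.15
tool_pos: [0.6291, 0.0317, 0.105]
ee_rot: [3.141, -0.002, 0.205]
ft_force: [-7.5, 0.5, 29.6]
grip_width: 0.0109
```

Run:
```python
from go import *
go([.62895,.03175,.105,.205]); s=r.state()
p=s['tool_pos']; ok=abs(p[0]-.629)<.0008 and abs(p[1]-.0317)<.001 and abs(p[2]-.105)<.001 and s['ft_force'][2]>15
print(ok)
if ok: print(r.job_done())
```

```text
now [629.1  31.7 105. ] yaw 0.2048 rp [ 3.1412e+00 -2.4000e-03] q [0.   0.59 1.75 0.   0.79 1.37] F [-7.5  0.5 29.6] w 10.9 t 20.15
t [-0.02 -0.01 -0.  ] spin -0.0
True
the job is handed in; nothing more can be done
None
```

I laid the loose yellow plate on the base plate and let go of it. Then I set the farthest hinge leaf on the pile with its knuckle between the case's two knuckles. The job was handed in at about 20 s, with the arm still holding the leaf pressed down at about 30 N.

**Plates:** from the top camera, the upper plate matched the base plate's earlier position to about 0.2 mm and 0.4°. The side camera's fit of the whole pile as one block agreed to about 1 mm, but it put the turn about 1° different. Its fit of the top plate alone was poor, with a high fitting error and about 5 mm off, so I disregarded it.

**Leaf position:** I centred it by touch, 1.5 mm back from the fixed leaf's face and midway between the two side contacts. The side contacts were about 5 mm apart instead of the expected 4 mm, which I put down to give in the arm and grip. The hinge position from touch came out within about 2 mm of my image measurements; the network's hinge position was about 3–6 mm off, so I did not use it.

**Last checks:** the tool was within 0.2 mm of target and at the height expected for the leaf seated on the pile. The grip was on the rib, with about 7.5 N of sideways force remaining. The last side picture shows the leaf flat on a flush pile. The top camera's view was blocked by the arm and the network did not recognise the leaf's knuckle there, so I could not confirm the hole alignment in a picture.

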